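# Lay the big bottle on its side in its cradle and lock it with the T-key

## Task

Lay the larger of the two upright reagent bottles on its side in the cradle's trough, cap out over the low sill and base towards the slotted block, without dropping it. Then take the T-key from its rest, pass its T-head through the block's slot until the collar sits flat, and turn it a quarter turn so that it cannot lift out and its wing points at the bottle's base. Leave the smaller bottle standing where it is.

Things in the scene. Friction and masses are not known exactly. Their poses are not given: they have to be found in the camera images.
- bottle_large: larger of two white reagent bottles, 136 mm tall, upright; 0.15 to 0.3 kg, centre of mass about 55 mm up. Body 66 mm in diameter up to 90 mm; fixed screw cap 36 mm across from 90 to 136 mm. Slightly faceted, with flats facing its x and y, so grasps closing along its x or y are firmest. Origin: centre of the base; z from base to cap
- t_key: loose key, 0.08 kg, upright in its rest. Origin: on its axis in the collar's underside, z up. Collar: steel disc 34 mm in diameter, 6 mm thick, above the origin. Below it a round shank of 7.6 mm, 8 mm long, then the T-head: a bar 24 mm long (along the key's x), 7 mm wide (y), from 8 to 14 mm below the origin
- key_wing (a point): grip point on the key's axis, 31 mm above the key's origin, axes as the key's: in its flat upright black wing, 46 mm long (x, parallel to the T-head) and 10 mm thick (y), from 6 to 44 mm above the key's origin. Grip it across its thickness from above, fingertips above the collar
- cradle: fixed bottle cradle: aluminium base plate 170 x 104 mm with a grey trough and a slotted block at one end. Origin: on the table below the trough's middle; z up, x along the trough to the cap end (away from the block). Trough x = -46 to +46 mm: floor 36 mm wide, 18 mm up; flared cheeks, 47 mm high, centre the bottle. Sill at the cap end: x = 48 to 55 mm, 60 mm wide, top 29 mm up
- cradle_seat (a point): middle of the lying bottle's body, 50 mm above the cradle's origin, axes as the cradle's. Laid, the bottle's axis runs along x through it, its base 45 mm behind it (-x, with 3 mm of play towards the sill), its cap beyond the sill, free in the air over the table. Mind the room's wall at world x = 0.83 m and the centrifuge right of y = -0.25
- cradle_slot (a point): centre of the slot's mouth in the block's top, 34 mm above the table and 78 mm behind the cradle's origin (-x), axes as the cradle's. Slot 28 mm long (y) and 11.5 mm wide (x) in a plate 46 x 52 mm, 6 mm thick, with room below for the T-head to turn either way. Inserted, the wing lies across the trough; locked, along it, its end about 10 mm short of the bottle's base
- key_rest: fixed grey block 60 x 60 mm, top 34 mm above the table, with a round 27 mm hole in which the key's head hangs free, the collar on the top. Origin: centre of the underside
- bottle_small: smaller bottle of the same kind, 102 mm tall, 50 mm in diameter, upright; to be left alone. Origin: centre of the base

How it is judged:
On the way, in this order (a step that is already met when the one before it is completed fails the run):
1. the large bottle lies in the trough, cap over the sill, and is let go (angle between the z axis of bottle_large and the x axis of cradle, either way round below 0.12 rad and x of bottle_large in the frame of cradle between -0.058 and -0.037 m and y of bottle_large in the frame of cradle between -0.008 and 0.008 m and z of bottle_large in the frame of cradle between 0.042 and 0.058 m and linear speed of bottle_large below 0.03 m/s and contact force between bottle_large and the fingers below 0.1 N), for 0.2 s.
2. the key's head is through the slot, the collar on the block, the wing still across the trough (angle between the z axis of bottle_large and the x axis of cradle, either way round below 0.12 rad and x of bottle_large in the frame of cradle between -0.058 and -0.037 m and y of bottle_large in the frame of cradle between -0.008 and 0.008 m and z of bottle_large in the frame of cradle between 0.042 and 0.058 m and horizontal distance between t_key and cradle_slot below 0.005 m and z of t_key in the frame of cradle between 0.03 and 0.038 m and angle between t_key's own z axis and vertical below 0.12 rad and angle between the x axis of t_key and the y axis of cradle, either way round below 0.35 rad), for 0.1 s.
At the end, for the whole second after the job is handed in: large bottle at rest along the trough (7 degrees), base 37 to 58 mm behind its middle, axis within 8 mm; key in the slot within 5 mm, collar on the block within 4 mm, wing along the trough within 20 degrees; small bottle upright within 30 mm of its start (angle between the z axis of bottle_large and the x axis of cradle, either way round below 0.12 rad and x of bottle_large in the frame of cradle between -0.058 and -0.037 m and y of bottle_large in the frame of cradle between -0.008 and 0.008 m and z of bottle_large in the frame of cradle between 0.042 and 0.058 m and linear speed of each of bottle_large, t_key below 0.03 m/s and horizontal distance between t_key and cradle_slot below 0.005 m and z of t_key in the frame of cradle between 0.03 and 0.038 m and angle between t_key's own z axis and vertical below 0.12 rad and angle between the x axis of t_key and the x axis of cradle, either way round below 0.35 rad and distance of bottle_small from where it was at the start of the episode below 0.03 m and angle between bottle_small's own z axis and vertical below 0.15 rad); the robot touches nothing.
It fails at once if the large bottle is dropped or thrown (moves faster than 0.6 m/s with no finger on it) (linear speed of bottle_large above 0.6 m/s and contact force between bottle_large and the fingers below 0.05 N).
It fails at once if the small bottle is knocked over or pushed away (angle between bottle_small's own z axis and vertical above 0.5 rad or distance of bottle_small from where it was at the start of the episode above 0.06 m).
It also fails if it takes over 56 s, if anything falls off the work surface, if the arm or the gripper's body presses on something with over 40 N, if the wrist force passes 120 N, or if a joint passes its speed limit or range.

## Robot

A 6-joint arm with a two-finger parallel gripper is mounted at the origin on a cart in front of the work surface, level with it; the furniture and walls round the work are solid. World frame = base frame: x ahead of the robot, y to its left, z up, the work surface at z = 0. Lengths are in m, angles in rad, forces in N, time in s.
With the tool pointing down it reaches from about 0.4 to 0.925 m from the base axis. Payload 12.5 kg.
Tool frame: the origin (TCP) lies at the very end of the fingers, on their centre line; the grasp point (between the pads) lies 19 mm behind it; z points along the fingers, y is the line along which they close (so a half turn about z gives the same grasp; the last joint's range is limited). The gripper opens to 95 mm and grips with 3 to 60 N. Pads are 20 mm wide; open, the fingers measure 119 mm over their backs; the gripper's body (75 mm by 180 mm) begins 59 mm behind the grasp point.
Start: joints at [-1.428, 0.491, 1.559, -0, 1.092, -0.106], TCP at [0.154, -0.606, 0.215] pointing down, gripper open.
Joint ranges: [-3.1, 3.1], [-0.84, 2.19], [0.05, 2.79], [-1.13, 4.28], [0.06, 2.93], [-2.69, 2.69]. Speed limits (rad/s): [2.22, 2.22, 2.79, 3.14, 3.14, 3.14].

## Interface

Orientations are given as a rotation vector (axis times angle).
In Python, from bench import arm gives the robot as it stands.
- The arm moves only by the shell command python3 drive.py 'ROWS' [OPENING] [FORCE]. ROWS is rows parted by semicolons, their numbers by spaces, 1 to 20 of them, each of 6 numbers: dx, dy, dz in m, then a rotation vector rx, ry, rz in rad; each row is the pose to reach, as a shift and turn from the pose commanded when the command began, along the tool's axes at that moment; what a row does not reach only later rows make up. A row lasts 1/8 s, in which the tool goes at most 0.0625 m and 0.188 rad, less where a joint would pass 70% of its speed; a pose out of reach is approached as far as the arm can. OPENING is the opening from 0.0 (shut) to 1.0 (fully open), set as the command begins (- or left out keeps the last). The fingers move at their own pace and stop on an object; FORCE is the grip in N (left out, the last holds). Time passes only in rows, so rows that do not move let the fingers close. It prints the time, the measured TCP pose, the force, the opening and the grip force at its end.
- arm.observe(): the state, without advancing time (a new reading comes with each control period).
- arm.grab_frame(name): name is "side" or "top"; returns (picture, depth): 420x560x3 uint8, red, green, blue; 420x560 float32, m along the optical axis (not along the pixel's ray), 0 where there is no reading.
- arm.get_calibration(name): a dict with "intrinsics" (3x3 intrinsics, pixels), "k1" (the pictures are not rectified: a ray, as slopes to the right and down, at radius r is drawn at 1 + k1 r^2 times it, then the intrinsics apply), "xyz" and "orientation" of the camera in the world. Camera axes: x right, y down, z forward; pixel columns grow to the right and rows downward; lengths in m; the calibration is good to about 2 mm. A picture is of the moment at which its call begins. get_calibration takes no time and is no camera call.
- arm.finish_job(): hands the job in; it is judged then, once.
The state is a dict: "clock": time; "qpos": joint angles; "dq": joint speeds; "joint_torque": joint torques, N m; "position": TCP position; "orientation": TCP orientation; "force": force on the tool from outside, world axes, zero at the start; "torque": the same for the moment, N m; "opening": opening from 0.0 (shut) to 1.0 (fully open); "grip_force": force on a finger pad.
Only numpy, scipy, OpenCV 4.12 (cv2) and the standard library are available. Lean on these libraries where they do the work, as an engineer would, in place of code of your own. Each camera call takes 0.05 s, during which the arm holds its last target. There are 200 camera calls.

## Working session

There is one attempt and no reset: what is moved stays moved. The work goes in short steps, Python scripts to look and compute and a shell command to move; the robot and the scene stay as the last step left them, time stands still between calls to the robot, and variables do not carry over. Pictures are saved under pics/ and viewed, at most 10 in all, crops included, and the job is handed in when it is done.

```bash
ls; mkdir -p pics
python3 - <<'E'
from bench import arm
import cv2,numpy as np
for n in("side","top"):
    p,d=arm.grab_frame(n); np.savez(f"pics/{n}0.npz",p=p,d=d); cv2.imwrite(f"pics/{n}0.png",p[:,:,::-1]); print(n,arm.get_calibration(n),(d>0).mean())
print(arm.observe())
E
```

```text
bench.py
drive.py
pics
side {'intrinsics': array([[445.19527942,   0.        , 282.82665328],
       [  0.        , 445.19527942, 205.72492955],
       [  0.        ,   0.        ,   1.        ]]), 'k1': -0.04140670094736028, 'xyz': array([0.4079418 , 0.94611281, 0.42330727]), 'orientation': array([-0.14471066,  2.55641058, -1.69021653])} 0.9908588435374149
top {'intrinsics': array([[522.81182362,   0.        , 277.72113378],
       [  0.        , 522.81182362, 214.33203799],
       [  0.        ,   0.        ,   1.        ]]), 'k1': 0.05697412790727313, 'xyz': array([0.34919301, 0.09180303, 1.01959974]), 'orientation': array([-2.13367777,  2.09755234, -0.20888074])} 0.9961522108843538
{'clock': 0.1, 'qpos': array([-1.42765949e+00,  4.91466774e-01,  1.55937276e+00,  8.82764165e-06,
        1.09174314e+00, -1.05594801e-01]), 'dq': array([ 1.46387443e-03, -9.41914157e-05, -2.74712952e-03,  3.06770968e-03,
       -1.32067319e-03,  3.56543760e-04]), 'joint_torque': array([ 3.63606567e-03, -6.13625121e+01, -2.58604342e+01,  6.94673415e-02,
        4.70212474e-02, -5.36134712e-05]), 'position': array([ 0.15385511, -0.60554104,  0.21414581]), 'orientation': array([-3.11634712e+00, -3.89571200e-01,  1.68840260e-05]), 'force': array([-0.51009664, -0.30895458,  0.03879398]), 'torque': array([-0.00319381, -0.03470859, -0.00533137]), 'grip_force': 0.0, 'opening': 1.000057327443085}
```

View pics/top0.png

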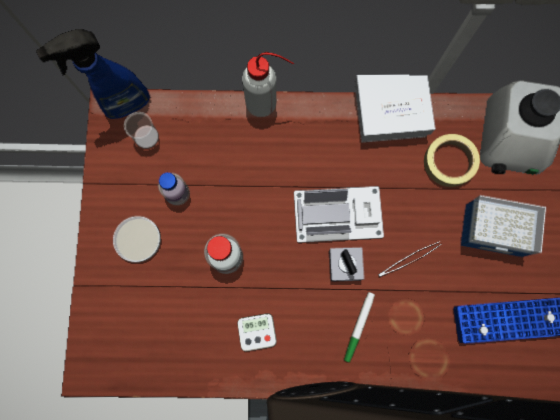

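View pics/side0.png

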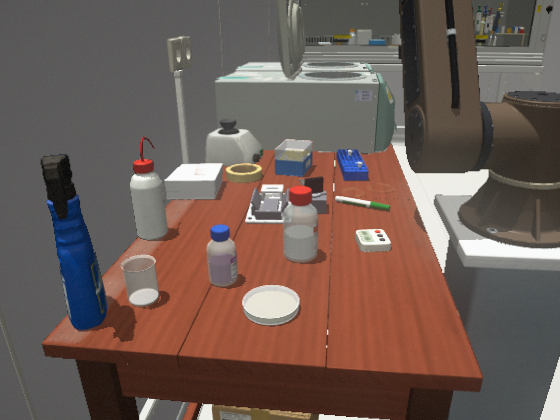

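The top view shows the cradle at about (338,214), with its block to the right at (367,210) and its sill to the left at (301,214). The large bottle has the red cap at (220,247), the small one the blue cap at (168,182), and the key is in its rest at (347,264). The side view agrees with this.

```bash
cat > h.py <<'E'
import numpy as np,cv2
from scipy.spatial.transform import Rotation as R
from bench import arm
def cloud(n,d):
    c=arm.get_calibration(n);K=c["intrinsics"];D=np.array([c["k1"],0,0,0,0])
    v,u=np.mgrid[:d.shape[0],:d.shape[1]]
    s=cv2.undistortPoints(np.stack([u,v],-1).reshape(-1,1,2).astype(float),K,D).reshape(*d.shape,2)
    P=np.dstack([s*d[...,None],d])
    return P@R.from_rotvec(c["orientation"]).as_matrix().T+c["xyz"]
def uv(n,P):
    c=arm.get_calibration(n);M=R.from_rotvec(c["orientation"]).as_matrix()
    q=(np.atleast_2d(P)-c["xyz"])@M
    return cv2.projectPoints(q.reshape(-1,1,3),np.zeros(3),np.zeros(3),c["intrinsics"],np.array([c["k1"],0,0,0,0]))[0].reshape(-1,2)
def rect(m):
    return cv2.minAreaRect((np.asarray(m)[:,:2]*1000).astype(np.float32))
E
python3 - <<'E'
from h import *
f=np.load("pics/top0.npz");p,d=f["p"].astype(int),f["d"];P=cloud("top",d)
r,g,b=p[...,0],p[...,1],p[...,2]
tab=P[280:300,200:300].reshape(-1,3);print("table z",np.median(tab[:,2]),tab[:,2].std())
def box(u0,u1,v0,v1):
    m=np.zeros(d.shape,bool);m[v0:v1,u0:u1]=1;return m
def rep(n,m):
    q=P[m];print(n,m.sum(),"med",q.mean(0).round(4)," rect",[np.round(x,1) for x in rect(q)], "z",np.percentile(q[:,2],[5,50,95]).round(4))
z=P[...,2]
cap=(r>150)&(g<90)&(b<90)&box(190,250,225,275)&(z>.12);rep("redcap",cap)
rep("bluecap",(b>110)&(r<90)&box(150,195,165,210)&(z>.08))
C=box(288,392,180,246)
rep("cradle plate",C&(z>.002)&(z<.012)&(r-b<25))
rep("cradle all",C&(z>.002)&(r-b<25))
B=box(353,384,188,232)
rep("block top",B&(z>.028)&(z<.04))
rep("cheeks",C&(z>.042)&(z<.052)); rep("sill",box(290,310,195,232)&(z>.02)&(z<.034))
rep("floor",box(305,350,195,232)&(z>.012)&(z<.022))
Kx=box(325,370,243,288)
rep("rest",Kx&(z>.029)&(z<.037)); rep("collar",Kx&(z>.037)&(z<.045)); rep("wing",Kx&(z>.06)); 
blk=Kx&(r<60)&(g<60)&(b<60);rep("black",blk)
o=cv2.resize(p[170:295,150:400].astype(np.uint8)[:,:,::-1],(800,400),interpolation=cv2.INTER_CUBIC);cv2.imwrite("pics/crop.png",o)
E
```

```text
table z -0.0005677836124836633 0.06835050568053554
redcap 426 med [0.4684 0.195  0.1376]  rect [array([411.6, 157. ]), array([176.1,  39.3]), np.float64(33.7)] z [0.1331 0.1356 0.1384]
bluecap 208 med [0.5928 0.2966 0.106 ]  rect [array([473.1, 205.1]), array([334.4,  29.7]), np.float64(37.4)] z [0.0988 0.1017 0.1045]
cradle plate 1850 med [ 0.5476 -0.0308  0.0078]  rect [array([557.5, -23.2]), array([105.9, 170.7]), np.float64(4.4)] z [0.0046 0.0078 0.0109]
cradle all 4421 med [ 0.5522 -0.0206  0.0242]  rect [array([481.2, -15.2]), array([183.9, 285.8]), np.float64(83.7)] z [0.0056 0.017  0.0464]
block top 576 med [ 0.5599 -0.0748  0.0339]  rect [array([560.8, -74.6]), array([53.3, 46.5]), np.float64(3.9)] z [0.0307 0.0339 0.0368]
cheeks 391 med [0.5559 0.0023 0.0463]  rect [array([553.2,   2.3]), array([86.4, 83.1]), np.float64(4.0)] z [0.0428 0.0465 0.0496]
sill 168 med [0.5533 0.0498 0.0276]  rect [array([551.1,  46.5]), array([61.5, 23.7]), np.float64(1.3)] z [0.0207 0.0282 0.0318]
floor 822 med [5.547e-01 2.000e-04 1.780e-02]  rect [array([559.4,  -0.6]), array([58. , 91.1]), np.float64(6.8)] z [0.0149 0.0178 0.0207]
rest 671 med [ 0.4552 -0.034   0.0338]  rect [array([455.9, -34.9]), array([59.2, 60.2]), np.float64(1.7)] z [0.0311 0.0339 0.0364]
collar 143 med [ 0.4527 -0.0318  0.0398]  rect [array([455.4, -34.3]), array([60.1, 57.9]), np.float64(4.8)] z [0.0372 0.0395 0.0437]
wing 186 med [ 0.4485 -0.0259  0.136 ]  rect [array([399.9,  16.5]), array([ 42.7, 176.4]), np.float64(47.6)] z [0.0629 0.0769 1.0196]
black 202 med [ 0.4515 -0.0314  0.069 ]  rect [array([421.2,  29.8]), array([ 73.2, 175.3]), np.float64(26.6)] z [0.0031 0.0759 0.0792]
```

View pics/crop.png

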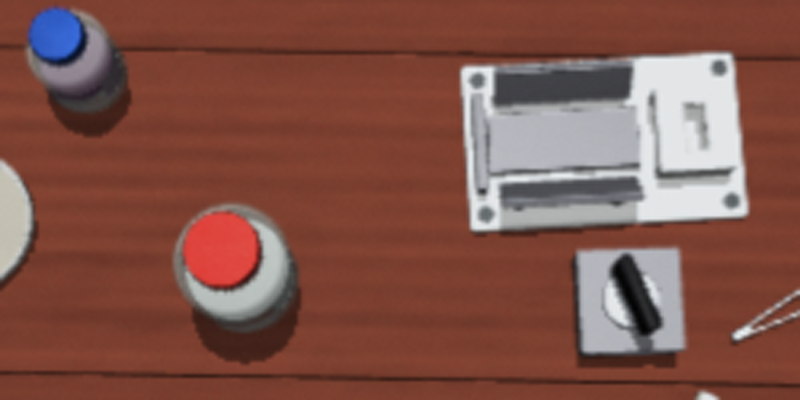

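The crop confirms the cradle's x axis points left in the image, which is world +y. The slot is at about crop (695,127), and the key's wing runs from (622,260) to (652,330). Next I refine these positions by casting rays onto the known planes.

```bash
cat >> h.py <<'E'
def ray(n,px,z):
    c=arm.get_calibration(n)
    s=cv2.undistortPoints(np.asarray(px,float).reshape(-1,1,2),c["intrinsics"],np.array([c["k1"],0,0,0,0])).reshape(-1,2)
    w=np.c_[s,np.ones(len(s))]@R.from_rotvec(c["orientation"]).as_matrix().T
    return c["xyz"]+w*((z-c["xyz"][2])/w[:,2])[:,None]
def blob(n,m,z,hull=False):
    cs,_=cv2.findContours(m.astype(np.uint8),cv2.RETR_EXTERNAL,cv2.CHAIN_APPROX_NONE)
    c=max(cs,key=cv2.contourArea)
    Q=ray(n,c.reshape(-1,2),z);mm=np.zeros(m.shape,np.uint8);cv2.drawContours(mm,[c],-1,1,-1)
    v,u=np.nonzero(mm);A=ray(n,np.c_[u,v],z)
    rr=rect(Q);circ=cv2.minEnclosingCircle((Q[:,:2]*1000).astype(np.float32))
    return np.round(A.mean(0)[:2]*1000,1),[np.round(x,1) for x in rr],[np.round(x,1) for x in circ]
E
python3 - <<'E'
from h import *
f=np.load("pics/top0.npz");p,d=f["p"],f["d"];P=cloud("top",d);z=P[...,2]
r,g,b=[p[...,i].astype(int) for i in range(3)];ok=d>.3
def box(u0,u1,v0,v1):
    m=np.zeros(d.shape,bool);m[v0:v1,u0:u1]=1;return m&ok
red=(r>120)&(g<100)&(b<100)&(r>2*g)&box(195,250,228,275)
print("cap",blob("top",red&(abs(z-.136)<.008),.136), r[247,220],g[247,220],b[247,220])
blk=(r<70)&(g<70)&(b<70)&box(325,370,243,288)
print("wing",blob("top",blk&(abs(z-.078)<.008),.078)); 
w=P[blk&(abs(z-.078)<.006)];print(w.mean(0).round(4),np.degrees(np.arctan2(*np.linalg.svd(w[:,:2]-w[:,:2].mean(0))[2][0][::-1])))
col=(r>150)&box(325,370,243,288)&(z>.03)&(z<.05);print("collar",blob("top",cv2.morphologyEx((col|blk).astype(np.uint8),cv2.MORPH_OPEN,np.ones((3,3)))>0,.040))
rest=box(325,370,243,290)&(r-b<25)&(z>.029)&(z<.09);print("rest",blob("top",rest&(z<.04)|rest,.034))
print("sub",r[196:226,355:384:1][::2].tolist())
plate=box(285,392,178,250)&(r-b<25)&(z>.002)&(z<.07);print("plate",blob("top",plate,.0078))
s=np.load("pics/side0.npz");p2,d2=s["p"].astype(int),s["d"];P2=cloud("side",d2)
m=(p2[...,0]>120)&(p2[...,1]<80)&(p2[...,2]<80);m[:,:285]=0;m[:,320:]=0;m[:180]=0;m[210:]=0
v,u=np.nonzero(m);print("side cap u",u.min(),u.max(),u.mean(),v.min(),v.max());print(np.median(P2[m],0), "proj of (.455?)")
E
```

```text
cap (array([468.3, 194.9]), [array([468.3, 195.1]), array([39.1, 38.1]), np.float64(46.5)], [array([468.2, 194.8]), np.float64(20.1)]) 223 72 64
wing (array([455. , -34.1]), [array([455.1, -34.1]), array([44. , 10.1]), np.float64(24.1)], [array([454.7, -33.3]), np.float64(22.0)])
[ 0.455  -0.0345  0.077 ] -156.44186241453207
collar (array([457. , -34.2]), [array([455.2, -34.7]), array([58.1, 58.1]), np.float64(1.0)], [array([457.2, -34.5]), np.float64(39.1)])
rest (array([455.6, -34.8]), [array([455.9, -35. ]), array([58.5, 61.1]), np.float64(1.1)], [array([455.9, -35.2]), np.float64(40.8)])
sub [[227, 227, 227, 227, 227, 227, 227, 227, 227, 227, 227, 228, 227, 227, 227, 227, 227, 228, 227, 227, 227, 227, 227, 223, 184, 134, 127, 126, 126], [216, 226, 227, 227, 227, 227, 227, 227, 227, 227, 227, 227, 227, 227, 227, 227, 227, 227, 227, 227, 227, 227, 227, 225, 195, 149, 129, 127, 127], [204, 226, 228, 227, 227, 227, 227, 227, 227, 226, 226, 226, 227, 227, 226, 226, 227, 227, 227, 227, 227, 227, 226, 226, 208, 165, 131, 127, 128], [205, 226, 227, 227, 227, 227, 227, 221, 191, 163, 150,
[... 1221 characters left out ...]
 227, 227, 227, 227, 227, 224, 188, 139, 128], [153, 196, 223, 227, 227, 227, 227, 227, 228, 227, 227, 227, 227, 227, 227, 227, 227, 227, 227, 227, 226, 227, 226, 226, 226, 226, 202, 153, 125], [123, 157, 204, 216, 214, 215, 214, 214, 215, 211, 209, 210, 210, 209, 206, 207, 206, 206, 190, 177, 176, 174, 160, 152, 172, 207, 218, 179, 129], [107, 77, 82, 81, 79, 81, 84, 84, 84, 85, 85, 84, 83, 82, 85, 87, 89, 88, 93, 97, 97, 97, 115, 184, 221, 227, 224, 182, 128]]
plate (array([555.6, -22.5]), [array([556.6, -22.8]), array([105. , 169.8]), np.float64(4.3)], [array([556.7, -22.3]), np.float64(97.3)])
side cap u 289 311 298.8290598290598 185 203
[0.47125299 0.20555058 0.1355212 ] proj of (.455?)
```

Run:
```python
from h import *
f=np.load("pics/top0.npz");p,d=f["p"],f["d"];P=cloud("top",d);z=P[...,2]
r,g,b=[p[...,i].astype(int) for i in range(3)]
m=np.zeros(d.shape,bool);m[200:219,360:374]=1
m&=r<212;v,u=np.nonzero(m);h=cv2.convexHull(np.c_[u,v].astype(np.int32))
mm=np.zeros(d.shape,np.uint8);cv2.drawContours(mm,[h],-1,1,-1);print("slot",blob("top",mm,.034))
bt=np.zeros(d.shape,bool);bt[186:226,352:384]=1;bt&=(abs(z-.034)<.006)|(mm>0)
bt=cv2.morphologyEx(bt.astype(np.uint8),cv2.MORPH_OPEN,np.ones((3,3)))
print("block",blob("top",bt,.034))
th=np.radians(4.3);u=np.array([-np.sin(th),np.cos(th)])
for s in([.5605,-.0747],):
    o=np.array(s)+.078*u;print("origin",o)
# project corners of trough predicted
print(uv("top",[[.5605,-.0747,.034],[*o,.018],[*(o+.0515*u),.029]]))
```

```text
slot (array([563.4, -76.7]), [array([562.5, -75.8]), array([15.3, 29.5]), np.float64(89.2)], [array([562.4, -77.5]), np.float64(15.7)])
block (array([560. , -74.8]), [array([560. , -74.8]), array([53.2, 46.4]), np.float64(3.9)], [array([560.6, -74.8]), np.float64(33.8)])
origin [0.55465166 0.00308044]
[[366.44940811 209.45018601]
 [325.21436709 213.41555478]
 [299.12976301 213.79481911]]
```

```bash
python3 drive.py '0 0 -0.06 0 0 0;0 0 -0.1 0 0 0'
cat >> h.py <<'E'
th=np.radians(4.3);U=np.array([-np.sin(th),np.cos(th),0]);V=np.array([np.cos(th),np.sin(th),0]);KZ=np.array([0,0,1.])
def rot(phi):  # tilt about V, degrees from straight down towards +U
    f=np.radians(phi);z=np.sin(f)*U-np.cos(f)*KZ;x=np.cos(f)*U+np.sin(f)*KZ
    return np.c_[x,np.cross(z,x),z]
def yaw(h):    # tool down, tool x at heading h deg
    h=np.radians(h);x=np.array([np.cos(h),np.sin(h),0]);z=-KZ;return np.c_[x,np.cross(z,x),z]
def rel(gp,M,p0=None,M0=None):  # row bringing the GRASP POINT to gp
    s=arm.observe();p0=s["position"] if p0 is None else p0;M0=R.from_rotvec(s["orientation"]).as_matrix() if M0 is None else M0
    t=np.asarray(gp)+.019*M[:,2]
    row=np.r_[M0.T@(t-p0),R.from_matrix(M0.T@M).as_rotvec()]
    return row.round(4),"rows>=",round(max(np.linalg.norm(row[:3])/.0625,np.linalg.norm(row[3:])/.188),1)
E
python3 - <<'E'
from h import *
for n in("side","top"):
    f=np.load(f"pics/{n}0.npz");P=cloud(n,f["d"])[f["d"]>.2]
    for x in np.arange(.15,.8,.1):
        print(n,round(x,2),[ (lambda q: round(float(np.percentile(q,98)),2) if len(q)>20 else None)(P[(abs(P[:,0]-x)<.05)&(abs(P[:,1]-y)<.05)&(P[:,2]<.8),2]) for y in np.arange(-.7,.35,.1)])
M0=np.eye(3)
print(rel([.42,-.35,.32],yaw(40)));print(rel([.5,-.1,.30],yaw(94.3)));
G=np.array([.4683,.195,.116]);M=rot(45)
print(rel(G-.12*M[:,2],M))
E
```

```text
side 0.15 [None, None, None, None, None, 0.0, 0.0, 0.45, 0.31, 0.0, None]
side 0.25 [0.33, 0.24, 0.24, 0.0, 0.0, 0.45, 0.45, 0.45, 0.31, 0.0, 0.0]
side 0.35 [0.24, 0.24, 0.24, 0.04, 0.04, 0.03, 0.02, 0.01, 0.02, 0.02, 0.0]
side 0.45 [0.24, None, 0.24, 0.08, 0.08, 0.01, 0.03, 0.08, 0.0, 0.14, 0.02]
side 0.55 [0.44, 0.47, 0.46, 0.08, 0.08, 0.0, 0.04, 0.05, 0.03, 0.0, 0.1]
side 0.65 [0.24, 0.45, 0.41, 0.1, 0.09, 0.03, 0.0, 0.01, 0.0, 0.0, 0.1]
side 0.75 [0.24, 0.24, 0.24, 0.14, 0.1, 0.05, 0.05, 0.0, 0.19, 0.15, 0.07]
top 0.15 [None, None, None, None, None, None, None, None, -0.41, -0.61, -0.71]
top 0.25 [None, None, None, 0.0, 0.0, 0.51, 0.54, 0.46, 0.31, 0.0, 0.0]
top 0.35 [None, None, None, 0.04, 0.03, 0.03, 0.02, 0.01, 0.02, 0.02, 0.0]
top 0.45 [None, None, None, 0.08, 0.08, 0.01, 0.04, 0.08, 0.0, 0.14, 0.02]
top 0.55 [None, None, 0.0, 0.08, 0.08, 0.0, 0.04, 0.05, 0.03, 0.0, 0.1]
top 0.65 [None, None, 0.0, 0.1, 0.1, 0.03, 0.01, 0.01, 0.0, 0.0, 0.1]
top 0.75 [None, None, None, 0.14, 0.1, 0.06, 0.06, 0.0, 0.19, 0.13, 0.05]
(array([ 3.209e-01, -1.825e-01,  1.540e-02,  8.000e-04,  3.000e-04,
       -4.494e-01]), 'rows>=', np.float64(5.9))
(array([ 4.5990e-01, -4.0510e-01,  3.5200e-02,  6.0000e-04,  6.0000e-04,
       -1.3971e+00]), 'rows>=', np.float64(9.8))
(array([ 0.4895, -0.6286,  0.1286,  0.5472,  0.6515, -1.3195]), 'rows>=', np.float64(12.9))
```

```bash
python3 drive.py '0.12 -0.127 -0.02 0 0 -0.3;0.246 -0.253 -0.02 0 0 -0.7;0.246 -0.253 -0.02 0 0 -0.7;0.246 -0.253 -0.02 0 0 -0.7;0.246 -0.253 -0.02 0 0 -0.7;0.246 -0.253 -0.02 0 0 -0.7;0.479 -0.483 0.036 0 0 -1.397;0.479 -0.483 0.036 0 0 -1.397;0.479 -0.483 0.036 0 0 -1.397;0.479 -0.483 0.036 0 0 -1.397;0.479 -0.483 0.036 0 0 -1.397;0.479 -0.483 0.036 0 0 -1.397;0.479 -0.483 0.036 0 0 -1.397' 1.0 60
python3 - <<'E'
from h import *
G=np.array([.4683,.195,.116]);M=rot(45)
print(arm.observe()["qpos"].round(2));print(rel(G-.12*M[:,2],M));print(rel(G-.12*M[:,2]+[0,0,.08],M))
E
```

```text
clock: 1.98
position: [0.4992, -0.0191, 0.2781]
orientation: [-2.134, -2.305, 0.001]
force: [-0.5, 0.9, 0.2]
opening: 1.0
grip_force: 0.0
[-0.17  0.25  1.77 -0.    1.13 -0.25]
(array([ 0.1444, -0.0144,  0.0907, -0.0018,  0.7854,  0.0014]), 'rows>=', np.float64(4.2))
(array([ 0.1444, -0.0145,  0.0107, -0.0018,  0.7854,  0.0014]), 'rows>=', np.float64(4.2))
```

```bash
python3 drive.py '0.05 -0.014 0.01 0 0.188 0;0.1 -0.014 0.01 0 0.376 0;0.144 -0.014 0.01 0 0.564 0;0.144 -0.014 0.01 0 0.785 0;0.144 -0.014 0.05 0 0.785 0;0.144 -0.014 0.091 0 0.785 0;0.144 -0.014 0.091 0 0.785 0'
python3 - <<'E'
from h import *
p,d=arm.grab_frame("top");q,_=arm.grab_frame("side");cv2.imwrite("pics/c1.png",np.hstack([p[120:330,120:420],q[60:270,180:480]])[:,:,::-1])
G=np.array([.4683,.195,.116]);M=rot(45)
print(arm.observe()["qpos"].round(2));print(rel(G,M))
E
```

```text
clock: 2.85
position: [0.4738, 0.1215, 0.1865]
orientation: [-1.686, -1.811, -0.696]
force: [-0.5, 0.6, -0.2]
opening: 1.001
grip_force: 0.0
[-0.28  0.46  1.99  0.8   1.17 -0.86]
(array([ 0.0004, -0.0013,  0.1223,  0.0017,  0.0005, -0.0002]), 'rows>=', np.float64(2.0))
```

View pics/c1.png

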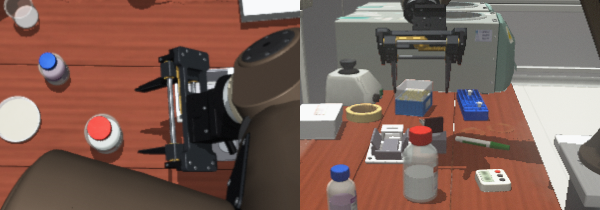

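The fingers straddle the cap: in the side crop they stand at u≈393 and 455, with the cap at 421. The next move goes in and closes.

```bash
python3 drive.py '0 -0.001 0.04 0 0 0;0 -0.001 0.08 0 0 0;0 -0.001 0.11 0 0 0;0 -0.001 0.122 0 0 0;0 -0.001 0.122 0 0 0'; python3 drive.py '0 0 0 0 0 0;0 0 0 0 0 0;0 0 0 0 0 0;0 0 0 0 0 0;0 0 0 0 0 0;0 0 0 0 0 0;0 0 0 0 0 0;0 0 0 0 0 0' 0 60
```

```text
clock: 3.58
position: [0.4674, 0.2088, 0.1022]
orientation: [-1.684, -1.817, -0.699]
force: [0.2, -0.4, 0.5]
opening: 1.001
grip_force: 0.0
clock: 4.58
position: [0.467, 0.2088, 0.1013]
orientation: [-1.685, -1.816, -0.697]
force: [1.3, 0.3, -0.6]
opening: 0.377
grip_force: 60.0
```

```bash
python3 drive.py '0.01 0 -0.01 0 0 0;0.03 0 -0.03 0 0 0;0.05 0 -0.05 0 0 0;0.07 0 -0.07 0 0 0;0.09 0 -0.09 0 0 0;0.106 0 -0.106 0 0 0;0.106 0 -0.106 0 0 0'
python3 - <<'E'
from h import *
q,_=arm.grab_frame("side");cv2.imwrite("pics/c2.png",q[60:330,150:480,::-1])
print(arm.observe()["qpos"].round(2))
t=np.array([.5547,.0031,0])+.069*U+[0,0,.05]
print(t)
for f in(15,-15,-45): print(f,rel(t+[0,0,.10],rot(f)))
E
```

```text
clock: 5.45
position: [0.4671, 0.2088, 0.2527]
orientation: [-1.685, -1.819, -0.7]
force: [-0.0, -0.5, -1.9]
opening: 0.38
grip_force: 60.0
[-0.1   0.34  1.95  0.85  1.18 -0.65]
[0.54952647 0.07190577 0.05      ]
15 (array([-0.1823,  0.0721, -0.0123,  0.001 , -0.5223,  0.0007]), 'rows>=', np.float64(3.1))
-15 (array([-1.8920e-01,  7.2100e-02, -1.9300e-02,  1.2000e-03, -1.0459e+00,
        4.0000e-04]), 'rows>=', np.float64(5.6))
-45 (array([-1.9180e-01,  7.2100e-02, -2.8800e-02,  1.4000e-03, -1.5695e+00,
        1.0000e-04]), 'rows>=', np.float64(8.3))
```

View pics/c2.png

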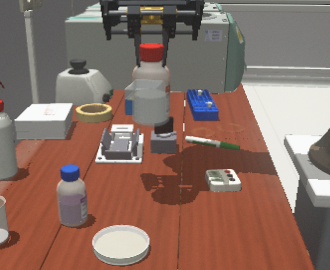

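The bottle hangs upright in the grip, at about (151,90) in the crop. I now tilt it to horizontal above the cradle.

```bash
python3 drive.py '-0.016 0.006 -0.002 0 -0.12 0;-0.032 0.012 -0.005 0 -0.25 0;-0.048 0.018 -0.007 0 -0.38 0;-0.064 0.024 -0.01 0 -0.51 0;-0.08 0.03 -0.012 0 -0.64 0;-0.096 0.036 -0.014 0 -0.77 0;-0.112 0.042 -0.017 0 -0.9 0;-0.128 0.048 -0.019 0 -1.03 0;-0.144 0.054 -0.022 0 -1.16 0;-0.16 0.06 -0.024 0 -1.29 0;-0.176 0.066 -0.026 0 -1.42 0;-0.185 0.07 -0.028 0 -1.5 0;-0.192 0.072 -0.029 0 -1.57 0;-0.192 0.072 -0.029 0 -1.57 0;-0.192 0.072 -0.029 0 -1.57 0'
python3 - <<'E'
from h import *
q,d=arm.grab_frame("side");p,_=arm.grab_frame("top");cv2.imwrite("pics/c3.png",np.hstack([p[120:330,200:440],q[60:270,180:480]])[:,:,::-1])
np.savez("pics/s3.npz",p=q,d=d)
print(arm.observe()["qpos"].round(2))
t=np.array([.5547,.0031,0])+.069*U+[0,0,.05]
print(rel(t,rot(-45)))
E
```

```text
clock: 7.38
position: [0.5502, 0.0584, 0.1356]
orientation: [1.685, 1.818, -0.697]
force: [-0.8, -0.1, -2.9]
opening: 0.377
grip_force: 60.0
[ 0.32  0.64  1.79 -0.85  1.14  0.79]
(array([ 0.0705,  0.    ,  0.0705,  0.    , -0.0017, -0.0005]), 'rows>=', np.float64(1.6))
```

View pics/c3.png

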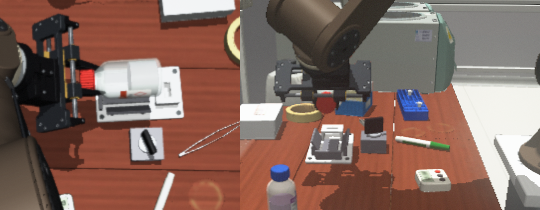

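The bottle is held roughly horizontal above the trough, with its cap towards the gripper. I check its sag and axis with the depth data before lowering it.

```bash
cat > bot.py <<'E'
from h import *
import sys
p,d=arm.grab_frame("top");P=cloud("top",d)
O=np.array([.5547,.0031,0])
q=P-O;x=q@U;y=q@(-V);z=P[...,2];zmin=float(sys.argv[1])
m=(d>.3)&(x>-.075)&(x<.075)&(abs(y)<.045)&(z>zmin)&(z<.3)
for a in np.arange(-.07,.055,.01):
    k=m&(abs(x-a)<.005)
    if k.sum()>15: 
        yy=y[k];zz=z[k];print(round(a,3),k.sum(),"ztop",np.percentile(zz,95).round(4),"y range",np.percentile(yy,[2,98]).round(4), "yfit top",yy[zz>np.percentile(zz,80)].mean().round(4))
print("base end x",np.percentile(x[m],[.5,1,2]).round(4))
E
python3 bot.py .12
```

```text
-0.04 210 ztop 0.1825 y range [-0.0268  0.0331] yfit top -0.0003
-0.03 237 ztop 0.1836 y range [-0.028   0.0329] yfit top 0.0
-0.02 229 ztop 0.1834 y range [-0.0274  0.0333] yfit top -0.0002
-0.01 234 ztop 0.1829 y range [-0.0283  0.0334] yfit top 0.0004
0.0 233 ztop 0.1829 y range [-0.0283  0.0331] yfit top 0.001
0.01 231 ztop 0.183 y range [-0.0275  0.0332] yfit top 0.0011
0.02 233 ztop 0.1831 y range [-0.0286  0.0332] yfit top 0.0006
0.03 236 ztop 0.183 y range [-0.0271  0.033 ] yfit top 0.0018
0.04 230 ztop 0.1824 y range [-0.0276  0.0323] yfit top 0.0007
0.05 219 ztop 0.1795 y range [-0.0249  0.0303] yfit top 0.0
base end x [-0.0443 -0.0438 -0.042 ]
```

```bash
python3 drive.py '0.012 0 0.016 0 0 0;0.024 0 0.028 0 0 0;0.036 0 0.04 0 0 0;0.045 0 0.049 0 0 0;0.053 0 0.057 0 0 0;0.06 0 0.064 0 0 0;0.064 0 0.068 0 0 0;0.0665 0 0.0701 0 0 0;0.0665 0 0.0701 0 0 0'; python3 bot.py .05
```

```text
clock: 8.65
position: [0.5506, 0.0558, 0.0395]
orientation: [1.685, 1.816, -0.698]
force: [-1.1, 0.6, -2.7]
opening: 0.381
grip_force: 60.0
-0.05 38 ztop 0.0839 y range [-0.0239  0.0301] yfit top -0.0011
-0.04 187 ztop 0.0865 y range [-0.0277  0.0333] yfit top 0.0008
-0.03 192 ztop 0.0863 y range [-0.0298  0.0332] yfit top 0.0003
-0.02 190 ztop 0.0862 y range [-0.0303  0.0334] yfit top 0.0015
-0.01 190 ztop 0.0866 y range [-0.0279  0.0332] yfit top -0.0005
0.0 191 ztop 0.0862 y range [-0.0287  0.0334] yfit top 0.002
0.01 195 ztop 0.0865 y range [-0.0301  0.0327] yfit top 0.0009
0.02 184 ztop 0.0868 y range [-0.0276  0.0333] yfit top 0.0014
0.03 197 ztop 0.0867 y range [-0.0287  0.033 ] yfit top -0.0003
0.04 184 ztop 0.0852 y range [-0.0272  0.0329] yfit top 0.002
0.05 167 ztop 0.0826 y range [-0.0244  0.0284] yfit top -0.0017
base end x [-0.0468 -0.0462 -0.0445]
```

```bash
python3 drive.py '0.0007 0 0.0007 0 0 0;0.0014 0 0.0014 0 0 0;0.0014 0 0.0014 0 0 0'; python3 drive.py '0.0007 0 0.0007 0 0 0;0.0007 0 0.0007 0 0 0'
```

```text
clock: 9.07
position: [0.5503, 0.0555, 0.0381]
orientation: [1.685, 1.814, -0.699]
force: [-4.2, -0.4, 4.0]
opening: 0.374
grip_force: 60.0
clock: 9.32
position: [0.55, 0.0554, 0.0373]
orientation: [1.685, 1.814, -0.7]
force: [-7.0, 0.2, 7.5]
opening: 0.381
grip_force: 60.0
```

```bash
python3 drive.py '0 0 0 0 0 0;0 0 0 0 0 0;0 0 0 0 0 0;0 0 0 0 0 0;0 0 0 0 0 0' 0.8; python3 drive.py '0 0 -0.03 0 0 0;0 0 -0.07 0 0 0;0 0 -0.12 0 0 0;0 0 -0.16 0 0 0;0 0 -0.16 0 0 0';  python3 bot.py .05
python3 - <<'E'
from h import *
K=np.array([.455,-.0343,.034+.031])
print(rel(K+[0,0,.12],yaw(24)),rel([.5,.1,.2],yaw(60)))
p,d=arm.grab_frame("top");np.savez("pics/t4.npz",p=p,d=d)
cv2.imwrite("pics/c4.png",cv2.resize(p[160:300,270:400],None,fx=4,fy=4)[:,:,::-1])
E
```

```text
clock: 9.95
position: [0.5508, 0.0558, 0.0364]
orientation: [1.684, 1.816, -0.697]
force: [0.4, 0.8, 0.1]
opening: 0.793
grip_force: 0.0
clock: 10.58
position: [0.5428, 0.1704, 0.1512]
orientation: [1.683, 1.816, -0.692]
force: [0.6, -0.4, 0.5]
opening: 0.798
grip_force: 0.0
-0.05 39 ztop 0.0828 y range [-0.0221  0.0317] yfit top -0.0001
-0.04 189 ztop 0.0845 y range [-0.0264  0.0345] yfit top 0.0034
-0.03 190 ztop 0.0849 y range [-0.0274  0.0345] yfit top 0.0027
-0.02 193 ztop 0.0847 y range [-0.0292  0.0348] yfit top 0.001
-0.01 186 ztop 0.0843 y range [-0.0262  0.0342] yfit top 0.0027
0.0 187 ztop 0.0844 y range [-0.0273  0.0343] yfit top 0.0021
0.01 195 ztop 0.0844 y range [-0.0278  0.0346] yfit top 0.0013
0.02 188 ztop 0.0842 y range [-0.0292  0.0344] yfit top 0.002
0.03 191 ztop 0.0848 y range [-0.0265  0.0333] yfit top 0.0036
0.04 179 ztop 0.0834 y range [-0.0266  0.0324] yfit top 0.0023
0.05 160 ztop 0.0796 y range [-0.0226  0.0291] yfit top -0.0002
base end x [-0.047  -0.0465 -0.0447]
(array([-0.1503, -0.1025,  0.127 ,  0.4814,  0.6808,  1.1608]), 'rows>=', np.float64(7.6)) (array([-0.0685, -0.0473,  0.0242,  0.2362,  0.7601,  0.568 ]), 'rows>=', np.float64(5.2))
```

View pics/c4.png

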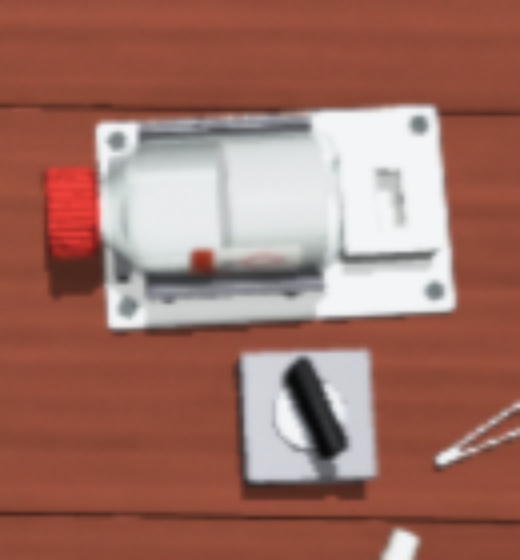

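The bottle lies in the trough with its cap over the sill. The key is undisturbed in its rest, its wing at crop (290,365) to (335,455). I refine the slot with sub-pixel edges while planning the key grasp.

```bash
python3 - <<'E'
from h import *
im=np.zeros((420,560));N=6
for i in range(N): im+=arm.grab_frame("top")[0].astype(float).mean(2)/N
np.save("pics/av.npy",im)
s=im[198:222,356:382]
for r in range(199,220): print(r,im[r,359:377].round().astype(int))
p,d=arm.grab_frame("top");g=p.astype(int)
blk=np.zeros(d.shape,bool);blk[243:288,325:370]=1;blk&=(g.max(2)<70)&(abs(cloud("top",d)[...,2]-.078)<.008)
print("wing",blob("top",blk,.078))
E
python3 drive.py '-0.02 -0.014 0 0.08 0.17 0.18;-0.04 -0.028 0 0.12 0.33 0.3;-0.069 -0.047 0.024 0.236 0.76 0.568;-0.069 -0.047 0.024 0.236 0.76 0.568;-0.069 -0.047 0.024 0.236 0.76 0.568;-0.069 -0.047 0.024 0.236 0.76 0.568;-0.12 -0.08 0.1 0.4 0.72 0.95;-0.15 -0.102 0.127 0.481 0.681 1.161;-0.15 -0.102 0.127 0.481 0.681 1.161;-0.15 -0.102 0.127 0.481 0.681 1.161;-0.15 -0.102 0.127 0.481 0.681 1.161;-0.15 -0.102 0.127 0.481 0.681 1.161' 0.6 40
python3 - <<'E'
from h import *
K=np.array([.455,-.0343,.034+.031]);print(rel(K,yaw(24)),arm.observe()["qpos"].round(2))
E
```

```text
199 [245 245 245 245 245 245 245 245 245 245 245 245 245 245 245 245 245 245]
200 [245 245 245 245 245 245 245 245 245 245 245 245 245 245 245 245 245 245]
201 [245 245 245 244 241 238 237 237 240 241 238 242 245 245 245 245 245 245]
202 [245 245 245 242 223 193 178 176 207 212 204 232 243 245 245 245 245 245]
203 [245 245 245 243 225 181 159 157 163 171 173 224 242 245 245 245 245 245]
204 [245 245 245 242 229 204 191 190 190 189 181 224 242 245 245 245 245 245]
205 [245 245 245 243 232 208 195 194 194 192 188 226 242 245 245 245 245 245]
206 [245 245 245 242 233 213 199 197 197 194 182 221 242 245 245 245 245 245]
207 [245 245 245 244 236 224 217 216 205 196 186 216 240 245 245 245 245 245]
208 [245 245 245 245 239 240 243 242 226 199 172 191 235 244 245 245 245 245]
209 [245 245 245 245 241 243 245 244 228 202 168 161 228 244 245 245 245 245]
210 [245 245 245 245 242 243 245 244 229 202 171 166 228 244 245 245 245 245]
211 [245 245 245 245 244 243 245 244 232 208 182 189 232 244 245 245 245 245]
212 [245 245 245 245 244 243 244 245 243 226 190 192 231 243 245 245 245 245]
213 [245
[... 267 characters left out ...]
232 219 217 231 242 245 245 245 245]
217 [245 245 245 245 245 241 241 244 244 242 241 240 241 244 245 245 245 245]
218 [245 245 245 245 245 245 245 245 245 245 245 245 245 245 245 245 245 245]
219 [245 245 245 245 245 245 245 245 245 245 245 245 245 245 245 245 245 245]
wing (array([454.8, -34.1]), [array([454.7, -34.1]), array([43.3, 10.2]), np.float64(24.3)], [array([454.7, -34.3]), np.float64(21.8)])
clock: 12.52
position: [0.4552, -0.0342, 0.1658]
orientation: [3.072, 0.654, -0.001]
force: [-0.3, 0.2, 0.5]
opening: 0.599
grip_force: 0.0
(array([-1.000e-04, -1.000e-04,  1.198e-01,  3.000e-04,  1.000e-03,
        6.000e-04]), 'rows>=', np.float64(1.9)) [-0.22  0.32  2.01 -0.    0.81  0.93]
```

```bash
python3 drive.py '0 0 0.05 0 0 0;0 0 0.09 0 0 0;0 0 0.11 0 0 0;0 0 0.119 0 0 0;0 0 0.119 0 0 0'; python3 drive.py '0 0 0 0 0 0;0 0 0 0 0 0;0 0 0 0 0 0;0 0 0 0 0 0;0 0 0 0 0 0;0 0 0 0 0 0;0 0 0 0 0 0' 0 40; python3 drive.py '0 0 -0.01 0 0 0;0 0 -0.03 0 0 0;0 0 -0.055 0 0 0;0 0 -0.055 0 0 0'
python3 - <<'E'
from h import *
S=np.array([.5608,-.0755,.034+.031])
print(rel(S+[0,0,.045],yaw(4.3)),arm.observe()["qpos"].round(2))
E
```

```text
clock: 13.15
position: [0.4552, -0.0343, 0.0468]
orientation: [3.073, 0.652, -0.002]
force: [0.1, -0.6, 0.7]
opening: 0.602
grip_force: 0.0
clock: 14.02
position: [0.4552, -0.0345, 0.0469]
orientation: [3.073, 0.651, -0.001]
force: [0.6, -0.1, 1.1]
opening: 0.105
grip_force: 40.0
clock: 14.52
position: [0.4558, -0.0345, 0.1035]
orientation: [3.072, 0.651, 0.003]
force: [-0.8, 0.0, -0.7]
opening: 0.103
grip_force: 40.0
(array([ 0.0793,  0.08  ,  0.0128,  0.0019, -0.0022,  0.3426]), 'rows>=', np.float64(1.8)) [-0.22  0.42  2.08 -0.    0.63  0.93]
```

```bash
python3 drive.py '0 0.03 -0.03 0 0 0;0.03 0.08 -0.03 0 0 0.15;0.06 0.08 -0.03 0 0 0.3;0.0795 0.08 -0.03 0 0 0.343;0.0795 0.08 -0.01 0 0 0.343;0.0795 0.08 0.008 0 0 0.343;0.0795 0.08 0.008 0 0 0.343;0.0795 0.08 0.008 0 0 0.343'
python3 - <<'E'
from h import *
p,d=arm.grab_frame("top");q,e=arm.grab_frame("side");np.savez("pics/t5.npz",p=p,d=d,q=q,e=e)
a=cv2.resize(p[150:260,290:420],None,fx=3,fy=3);b=cv2.resize(q[130:240,220:350],None,fx=3,fy=3)
cv2.imwrite("pics/c5.png",np.hstack([a,b])[:,:,::-1])
S=np.array([.5608,-.0755,.034+.031]);print(rel(S,yaw(4.3)))
E
```

```text
clock: 15.52
position: [0.5604, -0.0753, 0.094]
orientation: [3.139, 0.117, -0.001]
force: [0.1, -0.1, -0.8]
opening: 0.104
grip_force: 40.0
(array([ 0.0002,  0.0001,  0.0484,  0.0009, -0.0002, -0.0005]), 'rows>=', np.float64(0.8))
```

View pics/c5.png

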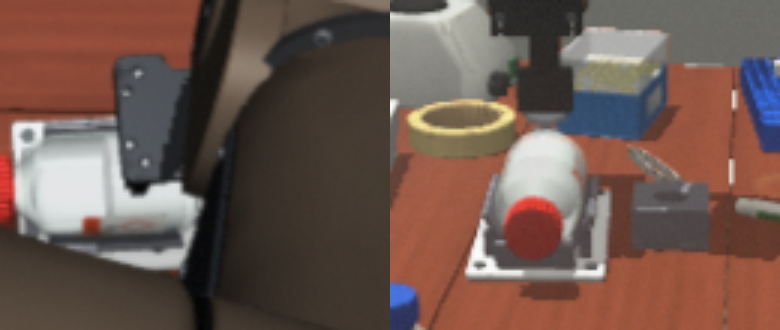

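The top view is blocked by the arm. The side view shows the key held above the block, behind the bottle. I lower it while watching the force.

```bash
python3 drive.py '0 0 0.01 0 0 0;0 0 0.02 0 0 0;0 0 0.028 0 0 0;0 0 0.031 0 0 0;0 0 0.031 0 0 0'; python3 drive.py '0 0 0.002 0 0 0;0 0 0.004 0 0 0;0 0 0.006 0 0 0;0 0 0.006 0 0 0'
```

```text
clock: 16.25
position: [0.5602, -0.0753, 0.0625]
orientation: [3.139, 0.117, -0.002]
force: [0.4, 0.0, -0.6]
opening: 0.105
grip_force: 40.0
clock: 16.75
position: [0.5602, -0.0753, 0.0567]
orientation: [3.139, 0.117, -0.001]
force: [-0.8, -0.1, -1.0]
opening: 0.108
grip_force: 40.0
```

```bash
python3 drive.py '0 0 0.003 0 0 0;0 0 0.006 0 0 0;0 0 0.0085 0 0 0;0 0 0.0095 0 0 0;0 0 0.0095 0 0 0'; python3 drive.py '0 0 0.0005 0 0 0;0 0 0.001 0 0 0;0 0 0.001 0 0 0'
```

```text
clock: 17.38
position: [0.5602, -0.0753, 0.0472]
orientation: [3.139, 0.117, -0.001]
force: [-0.4, 0.1, -0.3]
opening: 0.097
grip_force: 40.0
clock: 17.75
position: [0.5603, -0.0753, 0.0469]
orientation: [3.139, 0.117, -0.0]
force: [-2.1, 0.5, 5.4]
opening: 0.106
grip_force: 40.0
```

```bash
python3 drive.py '0 0 0 0 0 0;0 0 -0.0005 0 0 -0.1;0 0 -0.0005 0 0 -0.25;0 0 -0.0005 0 0 -0.4;0 0 -0.0005 0 0 -0.55;0 0 -0.0005 0 0 -0.7;0 0 -0.0005 0 0 -0.85;0 0 -0.0005 0 0 -1.0;0 0 -0.0005 0 0 -1.15;0 0 -0.0005 0 0 -1.3;0 0 -0.0005 0 0 -1.43;0 0 -0.0005 0 0 -1.53;0 0 -0.0005 0 0 -1.571;0 0 -0.0005 0 0 -1.571;0 0 -0.0005 0 0 -1.571'
```

```text
clock: 19.62
position: [0.5604, -0.0753, 0.0469]
orientation: [2.138, 2.302, -0.001]
force: [-0.2, -1.1, 0.9]
opening: 0.106
grip_force: 40.0
```

```bash
python3 drive.py '0 0 0 0 0 0;0 0 0 0 0 0;0 0 0 0 0 0;0 0 0 0 0 0' 0.45; python3 drive.py '0 0 -0.02 0 0 0;0 0 -0.06 0 0 0;0 0 -0.12 0 0 0;0 0 -0.18 0 0 0;-0.06 -0.05 -0.2 0 0 0;-0.12 -0.1 -0.2 0 0 0;-0.18 -0.12 -0.2 0 0 0;-0.24 -0.15 -0.2 0 0 0;-0.24 -0.15 -0.2 0 0 0;-0.24 -0.15 -0.2 0 0 0'; python3 bot.py .05;python3 - <<'E'
from h import *
p,d=arm.grab_frame("top");P=cloud("top",d);z=P[...,2]
m=np.zeros(d.shape,bool);m[185:240,335:400]=1;m&=(p.max(2)<75)&(abs(z-.078)<.01)
print("wing",blob("top",m,.078),P[m].mean(0).round(4))
b=p.astype(int);k=np.zeros(d.shape,bool);k[165:210,150:195]=1;k&=(b[...,2]>110)&(b[...,0]<90)
print("blue",blob("top",k,.102))
p0=np.load("pics/top0.npz")["p"].astype(int);k[:]=0;k[165:210,150:195]=1;k&=(p0[...,2]>110)&(p0[...,0]<90);print("blue0",blob("top",k,.102))
cv2.imwrite("pics/c6.png",cv2.resize(p[160:300,270:400],None,fx=4,fy=4)[:,:,::-1])
E
```

```text
clock: 20.12
position: [0.5602, -0.0753, 0.0468]
orientation: [-2.137, -2.303, 0.002]
force: [0.3, 0.5, 0.2]
opening: 0.435
grip_force: 0.0
clock: 21.38
position: [0.4277, -0.3276, 0.2468]
orientation: [-2.141, -2.299, 0.002]
force: [0.3, 0.7, -0.4]
opening: 0.452
grip_force: 0.0
-0.07 40 ztop 0.0804 y range [-0.0037  0.0059] yfit top 0.0021
-0.06 54 ztop 0.0792 y range [-0.0041  0.0059] yfit top 0.001
-0.05 45 ztop 0.0822 y range [-0.0217  0.0318] yfit top 0.0002
-0.04 189 ztop 0.0848 y range [-0.0277  0.0344] yfit top 0.0018
-0.03 184 ztop 0.0849 y range [-0.0277  0.034 ] yfit top 0.0022
-0.02 191 ztop 0.0847 y range [-0.0283  0.0348] yfit top 0.0021
-0.01 190 ztop 0.0847 y range [-0.0266  0.0339] yfit top 0.0013
0.0 190 ztop 0.0842 y range [-0.0269  0.0338] yfit top 0.0015
0.01 188 ztop 0.0845 y range [-0.0278  0.0343] yfit top 0.0023
0.02 186 ztop 0.0848 y range [-0.0297  0.0341] yfit top 0.002
0.03 196 ztop 0.0845 y range [-0.0268  0.0341] yfit top 0.0021
0.04 181 ztop 0.0835 y range [-0.0263  0.0324] yfit top 0.0022
0.05 163 ztop 0.08 y range [-0.0227  0.0291] yfit top 0.0009
base end x [-0.0719 -0.0691 -0.064 ]
wing (array([558.3, -74.1]), [array([558.1, -73.1]), array([10.8, 46.6]), np.float64(5.5)], [array([559.5, -73. ]), np.float64(23.4)]) [ 0.5586 -0.0744  0.0766]
blue (array([594. , 297.5]), [array([594.2, 297.8]), array([30., 27.]), np.float64(3.1)], [array([594.2, 297.6]), np.float64(15.1)])
blue0 (array([593.9, 297.6]), [array([594.2, 297.8]), array([30., 27.]), np.float64(3.1)], [array([594.2, 297.7]), np.float64(15.2)])
```

View pics/c6.png

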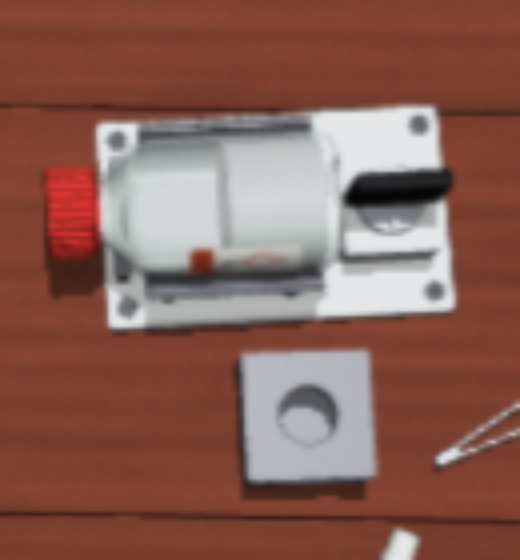

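The picture shows the wing lying along the trough, from crop (348,190) to (450,182), and pointing at the bottle's base. The collar is on the block, the rest is empty and the bottle is seated. The blue cap is where it started, and the robot is clear of everything.

```bash
python3 drive.py '0 0 0 0 0 0;0 0 0 0 0 0'; python3 -c "
from bench import arm
print(arm.finish_job())"
```

```text
clock: 21.72
position: [0.4292, -0.3248, 0.2471]
orientation: [-2.135, -2.305, 0.001]
force: [-0.1, 0.0, 0.0]
opening: 0.453
grip_force: 0.0
the job is handed in; nothing more can be done
None
```

I handed the job in at about 21.7 s: the last camera check showed the large bottle in the cradle, cap over the sill, and the T-key seated and turned with its wing pointing at the bottle's base; the small bottle had not moved, and no verdict was returned.

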